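# Tip the doming block onto its back and push it home against the bench fence

## Robot

A 7-joint arm with a two-finger parallel gripper is mounted at the origin on the work surface. World frame = base frame: x ahead of the robot, y to its left, z up, the work surface at z = 0. Lengths are in m, angles in degrees, forces in N, time in s.
With the tool pointing down it reaches from about 0.425 to 0.925 m from the base axis. Payload 6.8 kg.
Tool frame: the origin (TCP) lies midway between the tips of the shut fingers; the grasp point (between the pads) lies 19 mm behind it (r.hold_point_z is the distance from the TCP to the grasp point, in m); z points along the fingers, y is the direction in which the jaws open and shut (so a half turn about z gives the same grasp; the last joint's range is limited). The gripper opens to 88 mm and grips with 3 to 60 N. Pads are 20 mm wide; open, the fingers measure 115 mm over their backs; the gripper's body (75 mm by 178 mm) begins 61 mm behind the grasp point.
Start: joints at [-78.845, 27.33, 1.283, 89.118, -0.659, 63.558, -4.761], TCP at [0.201, 0.644, 0.223] pointing down, gripper open.
Joint ranges: [-169.35, 169.35], [-19.33, 120.38], [-80.79, 83.38], [13.8, 139.57], [-78.32, 258.32], [9.67, 109.79], [-169.56, 169.56]. Speed limits (degrees/s): [136.94, 136.94, 180, 180, 180, 180, 180].

## Interface

Orientations are given as [roll, pitch, yaw] about the fixed x, y, z axes, in that order (R = Rz(yaw) Ry(pitch) Rx(roll)).
In Python, from bench import r gives the robot as it stands.
- The arm moves only by the tool jog_arm, never from a script. Its argument "increments" is a list of rows, each a list of 2 entries, a list of its own where there are three numbers: the shift along the tool's x, y, z in cm, then the turn about the tool's z in rad. In form: [[[tx, ty, tz], turn], ...]. A call has 1 to 12 rows; each row is the pose to reach, as a shift and turn from the pose measured when the call began, along the tool's axes at that moment; what a row does not reach only later rows make up. A row lasts 1/12 s, in which the tool goes at most 41.7 mm and 7.16 degrees, less where a joint would pass 70% of its speed; a pose out of reach is approached as far as the arm can. A call with a gripper value outside its range is refused whole. "grip" is the opening, from 0 (shut) to 1 (fully open), set as the call begins (left out, the last holds). The fingers move at their own pace and stop on an object; the grip force is fixed at half the most. Time passes only in rows, so rows that repeat a pose let the fingers close. It gives the time, the measured TCP pose, the force and the opening at its end, in the units of the state.
- r.sense(): the state, without advancing time (a new reading comes with each control period).
- r.get_image(name): name is "scene" or "top"; returns a dict with "image" (420x560x3 uint8, blue, green, red), "z_map" (420x560 float32, m along the optical axis (not along the pixel's ray), 0 where there is no reading), "camera_matrix" (3x3 intrinsics, pixels), "R" (3x3) and "t" (3): a world point X has camera coordinates R X + t. Camera axes: x right, y down, z forward; pixel columns grow to the right and rows downward; lengths in m; the calibration is good to about 2 mm. A picture is of the moment at which its call begins.
- r.job_done(): hands the job in, once; it reports no verdict.
The state is a dict: "time": time; "joint_pos": joint angles; "qvel": joint speeds; "tau": joint torques, N m; "position": TCP position; "eef_rot": TCP orientation; "ft_force": force on the tool from outside, world axes, zero at the start; "moment": the same for the moment, N m; "grip_width": opening from 0.0 (shut) to 1.0 (fully open).
Only numpy, scipy, OpenCV 4.12 (cv2) and the standard library are available. Lean on these libraries where they do the work, as an engineer would, in place of code of your own. Each camera call takes 0.05 s, during which the arm holds its last target.

## Task

Two wooden blocks of the same size stand on end on the jeweller's bench; find the doming block, the one with a round cup in its far face, and push that face near its top, towards the robot's side, so that the block tips over and comes to rest on its back with the cup facing up. Then push the lying block away from the robot until its foot end (the end it stood on) sits flush against the wooden fence, ready for hammering. Only push with the fingers, never lift or carry the block, and leave the grooved block standing and all the other things where they are.

Things in the scene. Friction and masses are not known exactly. Their poses are not given: they have to be found in the camera images.
- block: Doming block of plain brown wood, loose, 0.2 kg, 46 mm (its x) by 58 mm (y) by 84 mm (z). Starts standing on end, z up, on the robot's side of the fence. Origin: centre of its foot, the 46 x 58 mm end it starts on. Its +x face has the round cup (46 mm wide, 10 mm deep, burnished dark, centre 32 mm above the foot) and looks away from the robot, turned up to 0.45 rad either way; its upper 28 mm are flat.
- block_mid (a point): Middle of the doming block, 42 mm above its foot. Pushed near the top along its own -x, the block tips about its lower edge without sliding, falls over by itself beyond 0.5 rad and lands on its -x face: x then points up, z roughly to the robot, and it lies 46 mm high. The space where it falls is free. This point is 42 mm up standing, at most 48 mm while tipping, 23 mm lying.
- swage: Grooved block of the same wood and the same outer size as the doming block (46 x 58 x 84 mm), standing on end beside it, 0.17 m or more away, loose. Its far (+x) face has three straight horizontal grooves and no cup. Origin: centre of its foot, z up. Must stay standing where it is. The two blocks may be in either place, left or right.
- fence: Straight dark wooden strip screwed to the bench beyond the blocks, 20 mm (x) by 460 mm (y) by 22 mm high, fixed. Origin: centre of its underside; its x points away from the robot. Turned up to 0.12 rad.
- fence_face (a point): Point in the middle of the fence's face that looks to the robot, 11 mm above the bench; the face is the plane through it square to the fence's x axis.
- jar: Small glass jar with a steel lid, 48 mm across, 70 mm high, left of the blocks. Origin: centre of its underside. Bystander.
- pen: Black marker, 120 x 12 x 12 mm, lying between the two blocks, roughly along x. Origin: centre of its underside. Bystander.
- dish: Brass dish, 70 mm across, 22 mm high, nearer the robot on the right. Origin: centre of its underside. Bystander.
- mallet: Hammer about 230 mm long lying on the right of the blocks. Its x runs from handle to head. Bystander.
- pliers: Pliers with red handles, about 160 mm long and 12 mm high, lying on the left. Bystander.
- phone: Black phone, 150 x 72 x 9 mm, lying at the right. Bystander.
There are look-alikes about, which are no part of the job. Leave any blue look-alike of the block alone.

How it is judged:
By the outcome, as a careful person would: the job done as asked, in the order asked, and still so for the second after the job is handed in, with the robot touching nothing.
It also fails if it takes over 54 s, if anything falls off the work surface, if the arm or the gripper's body presses on something with over 40 N, if the wrist force passes 120 N, or if a joint passes its speed limit or range.

## Working session

There is one attempt and no reset: what is moved stays moved. The work goes in short steps, Python scripts to look and compute and a tool call to move; the robot and the scene stay as the last step left them, time stands still between calls to the robot, and variables do not carry over. Pictures are saved under pics/ and viewed, and the job is handed in when it is done.

Besides the shell and the picture viewer there is one more tool, called after ">>>" as a command line: name --argument value ..., lists and objects as JSON in quotes. jog_arm: Moves the arm, as the interface text tells. Its arguments: {"type":"object","properties":{"increments":{"type":"array","items":{"type":"array"}},"grip":{"type":"number"}},"required":["increments"]}

```bash
ls; mkdir -p pics; cat > h.py <<'E'
import numpy as np, cv2
from bench import r
def grab(tag):
    out={}
    for n in ("scene","top"):
        d=r.get_image(n); out[n]=d; np.savez(f"{tag}_{n}.npz",**d); cv2.imwrite(f"pics/{tag}_{n}.png",d["image"])
    return out
def world(d):
    K=d["camera_matrix"];z=d["z_map"];h,w=z.shape
    u,v=np.meshgrid(np.arange(w),np.arange(h))
    P=np.stack([(u-K[0,2])/K[0,0]*z,(v-K[1,2])/K[1,1]*z,z],-1)
    return (P-d["t"])@d["R"]
E
python3 - <<'E'
from h import *
o=grab("a")
for n in o: print(n, -o[n]["R"].T@o[n]["t"], o[n]["R"][2])
s=r.sense(); print(s)
E
```

```text
pics
scene [1.21604496 0.12150511 1.1347457 ] [-0.5237029  -0.14717168 -0.83909223]
top [ 0.48122974 -0.0622055   1.11862095] [ 0.06856305  0.00521054 -0.99763318]
{'time': 0.1, 'joint_pos': array([-78.84291949,  27.36944516,   1.27898456,  89.17170247,
        -0.65847114,  63.55833142,  -4.76112431]), 'qvel': array([ 0.03175123, -0.04297164,  0.00959259, -0.15184682, -0.07353116,
       -0.11003668,  0.14481758]), 'tau': array([ 4.35406604e-03, -5.84084129e+01,  1.54035073e+00, -2.73311466e+01,
       -5.40919905e-02,  1.30315404e-02,  4.31721389e-05]), 'position': array([0.20113831, 0.64376815, 0.22180441]), 'eef_rot': array([-1.79908076e+02,  6.48408954e-03,  1.62651779e+02]), 'ft_force': array([-0.6296772 ,  0.84699844,  0.36122591]), 'moment': array([-0.04327893,  0.02535422, -0.00831292]), 'grip_width': 1.0019931406827083}
```

View pics/a_scene.png

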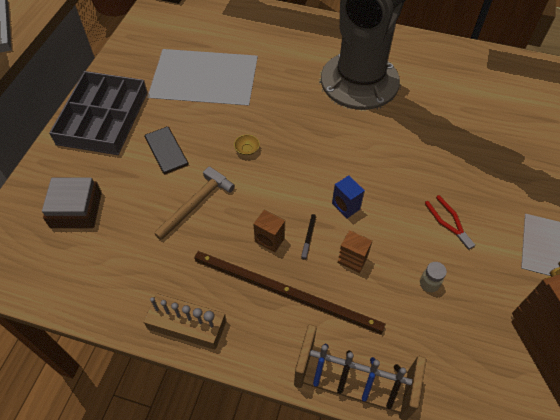

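View pics/a_top.png

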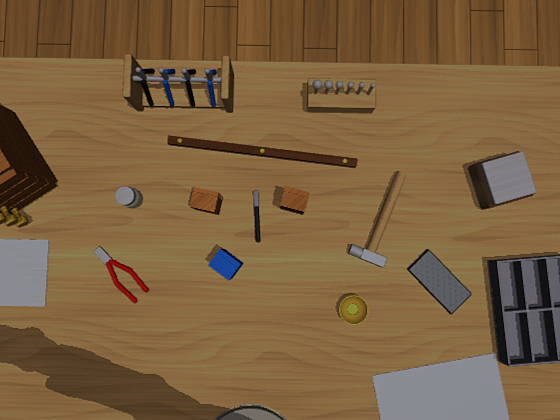

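```bash
python3 - <<'E'
from h import *
d=dict(np.load("a_scene.npz")); im=d["image"]
cv2.imwrite("pics/crop1.png",cv2.resize(im[165:285,235:395],None,fx=5,fy=5,interpolation=cv2.INTER_CUBIC))
t=dict(np.load("a_top.npz"))
cv2.imwrite("pics/crop2.png",cv2.resize(t["image"][125:285,150:363],None,fx=3.7,fy=3.7,interpolation=cv2.INTER_CUBIC))
for n in ("scene","top"):
    D=dict(np.load(f"a_{n}.npz"));W=world(D)
    m=(D["z_map"]>0)&(W[...,2]>0.076)&(W[...,2]<0.092)&(W[...,0]>.4)&(W[...,0]<.8)&(abs(W[...,1])<.4)
    k,l,st,c=cv2.connectedComponentsWithStats(m.astype(np.uint8))
    for i in range(1,k):
        if st[i,4]<60: continue
        P=W[l==i]; b=cv2.minAreaRect(P[:,:2].astype(np.float32)*1000)
        print(n,st[i],"z",np.median(P[:,2]),b)
    m=(W[...,2]>0.015)&(W[...,2]<0.028)&(W[...,0]>.65)&(W[...,0]<.85)&(abs(W[...,1])<.35)
    k,l,st,c=cv2.connectedComponentsWithStats(m.astype(np.uint8))
    for i in range(1,k):
        if st[i,4]<300: continue
        P=W[l==i]; b=cv2.minAreaRect(P[:,:2].astype(np.float32)*1000)
        print("F",n,st[i],"z",np.median(P[:,2]),b)
    m=(abs(W[...,2])<.004)&(D["z_map"]>0); print("table",np.median(W[m][:,2]))
E
```

```text
scene [335 175  30  26 427] z 0.0833077403740152 ((450.27947998046875, 64.95516967773438), (60.78473663330078, 50.821903228759766), 54.450767517089844)
scene [254 210  31  27 474] z 0.08310079305507667 ((599.677734375, -89.3344497680664), (60.219974517822266, 50.071250915527344), 75.87150573730469)
scene [341 230  32  28 510] z 0.08318533668415173 ((594.7037963867188, 114.51181030273438), (59.5545539855957, 50.054256439208984), 76.15372467041016)
F scene [ 194  251  192   81 1833] z 0.021206239434039723 ((722.276611328125, -11.944503784179688), (460.6029052734375, 23.66545295715332), 83.92131805419922)
table -0.00020939750438331907
top [189 187  30  25 536] z 0.08308937386787432 ((594.6951293945312, 112.12260437011719), (58.811649322509766, 45.907325744628906), 78.53044128417969)
top [279 186  30  26 531] z 0.08340709638374715 ((599.7374877929688, -92.07492065429688), (57.964149475097656, 46.41276550292969), 76.12212371826172)
top [208 249  33  32 543] z 0.08300282855430825 ((449.66253662109375, 62.294918060302734), (58.15193557739258, 46.076229095458984), 54.879112243652344)
F top [ 167  136  190   31 1631] z 0.021066226354584945 ((721.3612060546875, -13.632400512695312), (458.8877868652344, 21.58979606628418), 83.94412231445312)
table -0.00039589802886260815
```

View pics/crop1.png

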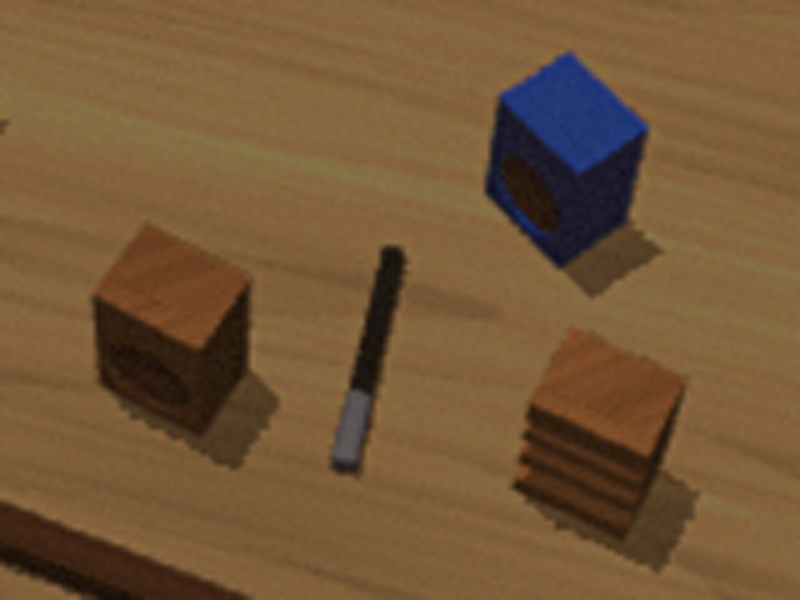

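View pics/crop2.png

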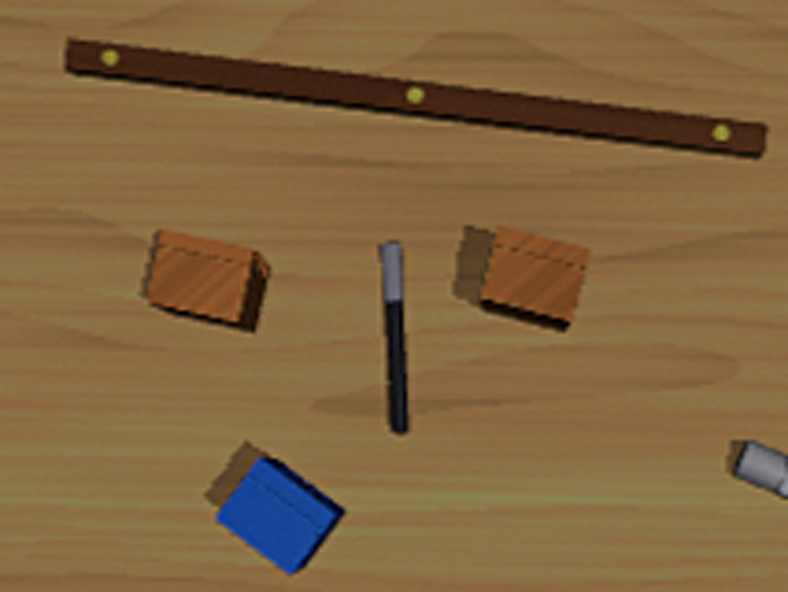

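Candidates in the scene picture are the brown block with a cup at (269,231), the brown block with grooves at (355,252), and a blue block with a cup at (348,197). The close crop confirms that the brown block at (269,231) has a dark round cup in its far face, so it is the target. In the top view it is at (294,200).

```bash
cat >> h.py <<'E'
def to(p,yaw):
    """p world m, yaw deg of tool x"""
    from scipy.spatial.transform import Rotation as Ro
    s=r.sense(); R=Ro.from_euler("xyz",s["eef_rot"],degrees=True).as_matrix()
    sh=R.T@(np.array(p)-s["position"])*100
    y=np.rad2deg(np.arctan2(R[1,0],R[0,0])); t=-np.deg2rad((yaw-y+180)%360-180)
    print("t",round(s["time"],2),"shift cm",sh.round(2),"turn",round(t,3),"at",s["position"].round(4),s["eef_rot"].round(1),"j",s["joint_pos"].round(0),"F",s["ft_force"].round(1),"g",round(s["grip_width"],3))
E
python3 -c "
from h import *
to([.656,-.105,.2],166)"
```

```text
t 0.1 shift cm [-65.74 -57.9    2.28] turn -0.058 at [0.2011 0.6438 0.2218] [-179.9    0.   162.7] j [-79.  27.   1.  89.  -1.  64.  -5.] F [-0.6  0.8  0.4] g 1.002
```

>>> jog_arm --increments '[[[-2.5,-2.2,0],0],[[-5,-4.4,0],0],[[-7.5,-6.6,0],0],[[-10,-8.8,0],0],[[-12.5,-11,0],0],[[-15,-13.2,0],0],[[-17.5,-15.4,0],0],[[-20,-17.6,0],0],[[-22.5,-19.8,0],0],[[-25,-22,0],0],[[-27.5,-24.2,0],0],[[-30,-26.4,0],0]]' --grip 0.28

```text
time: 1.1
position: [0.4092, 0.3006, 0.2221]
eef_rot: [-179.9, -0.0, 162.7]
ft_force: [-0.9, -0.6, 0.2]
grip_width: 0.282
```

```bash
python3 -c "
from h import *
to([.656,-.105,.2],166)"
```

```text
t 1.1 shift cm [-35.66 -31.35   2.26] turn -0.058 at [0.4092 0.3006 0.2221] [-179.9   -0.   162.7] j [-52.  12.   9. 112.  -2.  57.  32.] F [-0.9 -0.6  0.2] g 0.282
```

>>> jog_arm --increments '[[[-2.5,-2.2,0],0],[[-5.5,-4.8,0],0],[[-8.5,-7.5,0],-0.01],[[-11.5,-10.1,0],-0.02],[[-14.5,-12.8,0],-0.03],[[-17.5,-15.4,0],-0.04],[[-20.5,-18,0],-0.05],[[-23.5,-20.7,0],-0.06],[[-26.5,-23.3,0],-0.06],[[-29.5,-26,0],-0.06],[[-32.5,-28.6,1],-0.06],[[-35,-30.8,2],-0.06]]'

```text
time: 2.1
position: [0.6526, -0.1008, 0.2026]
eef_rot: [-179.9, 0.1, 166.0]
ft_force: [0.5, 0.1, 0.5]
grip_width: 0.279
```

```bash
python3 -c "
from h import *
to([.660,-.106,.073],166)"
```

```text
t 2.1 shift cm [-0.83 -0.29 12.96] turn 0.0 at [ 0.6526 -0.1008  0.2026] [-1.799e+02  1.000e-01  1.660e+02] j [-12.  28.  21.  94. -11.  60.  89.] F [0.5 0.1 0.5] g 0.279
```

>>> jog_arm --increments '[[[-0.8,-0.3,1],0],[[-0.8,-0.3,3],0],[[-0.8,-0.3,5.5],0],[[-0.8,-0.3,8],0],[[-0.8,-0.3,10],0],[[-0.8,-0.3,11.5],0],[[-0.8,-0.3,12.5],0],[[-0.8,-0.3,13],0],[[-0.8,-0.3,13],0]]'

```text
time: 2.85
position: [0.659, -0.1054, 0.0715]
eef_rot: [-179.9, -0.0, 166.0]
ft_force: [-0.5, 0.6, -0.1]
grip_width: 0.278
```

```bash
python3 - <<'E'
from h import *
to([.632,-.099,.073],166)
d=grab("b")["scene"]
cv2.imwrite("pics/b_crop.png",cv2.resize(d["image"][130:300,170:397],None,fx=3.5,fy=3.5,interpolation=cv2.INTER_CUBIC))
E
```

```text
t 2.85 shift cm [ 2.77 -0.03 -0.14] turn 0.001 at [ 0.659  -0.1054  0.0715] [-179.9   -0.   166. ] j [ -9.  37.  18.  98. -15.  48.  92.] F [-0.5  0.6 -0.1] g 0.278
```

View pics/b_crop.png

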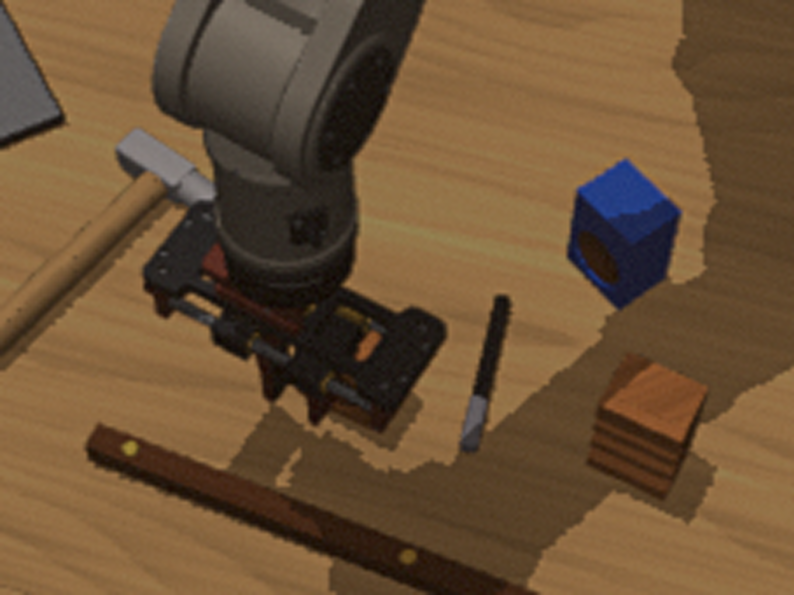

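Both fingers are beyond the cup face at crop (270,390) and (315,415), clear of the fence and the pen. Now the tipping push.

>>> jog_arm --increments '[[[1,0,0],0],[[2,0,0],0],[[2.5,0,0],0],[[3,0,0],0],[[3.4,0,0],0],[[3.8,0,0],0],[[4.2,0,0],0],[[4.6,0,-0.1],0],[[5,0,-0.2],0],[[5.4,0,-0.3],0],[[5.8,0,-0.4],0],[[6.2,0,-0.5],0]]'

```text
time: 3.95
position: [0.5994, -0.0907, 0.0782]
eef_rot: [-179.9, 0.1, 166.0]
ft_force: [0.1, -0.9, -0.1]
grip_width: 0.281
```

```bash
python3 - <<'E'
from h import *
to([.632,-.099,.073],166)
d=grab("c")["scene"]
cv2.imwrite("pics/c_crop.png",cv2.resize(d["image"][130:300,170:397],None,fx=3.5,fy=3.5,interpolation=cv2.INTER_CUBIC))
E
```

```text
t 3.95 shift cm [-3.36 -0.01  0.52] turn 0.0 at [ 0.5994 -0.0907  0.0782] [-1.799e+02  1.000e-01  1.660e+02] j [-11.  32.  19. 107. -14.  44.  91.] F [ 0.1 -0.9 -0.1] g 0.281
```

View pics/c_crop.png

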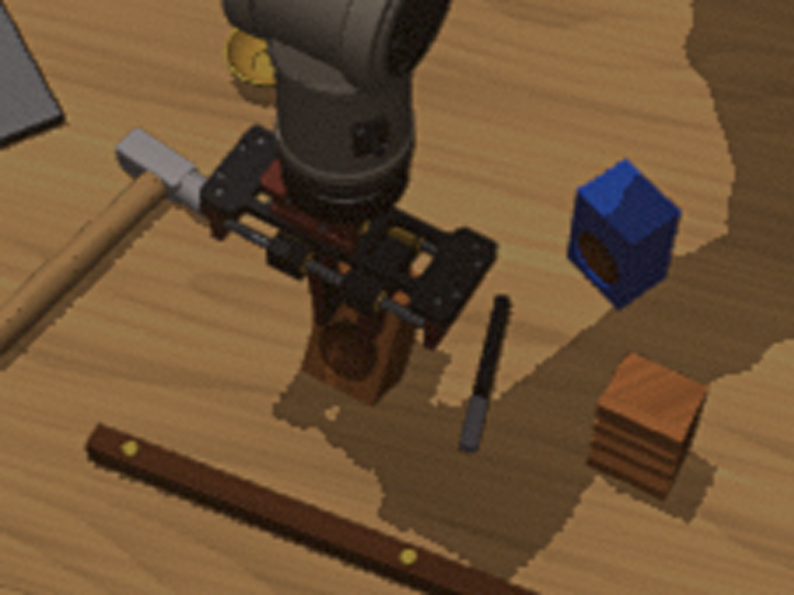

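The block is tilted about 0.5 rad. I'll continue the push slightly and then retreat upward.

>>> jog_arm --increments '[[[0.6,0,0],0],[[1.2,0,0],0],[[1.6,0,0],0],[[1.6,0,-0.5],0],[[1,0,-2],0],[[0,0,-4],0],[[0,0,-6.5],0],[[0,0,-8],0],[[0,0,-8],0]]'

```text
time: 4.8
position: [0.6016, -0.0911, 0.1621]
eef_rot: [-180.0, 0.4, 166.0]
ft_force: [0.3, 0.2, -1.1]
grip_width: 0.283
```

```bash
python3 - <<'E'
from h import *
to([.45,-.05,.16],166)
d=grab("d")["scene"]
cv2.imwrite("pics/d_crop.png",cv2.resize(d["image"][130:300,170:397],None,fx=3.5,fy=3.5,interpolation=cv2.INTER_CUBIC))
E
```

```text
t 4.8 shift cm [15.7   0.32  0.09] turn 0.0 at [ 0.6016 -0.0911  0.1621] [-180.     0.4  166. ] j [-13.  25.  21. 103. -11.  53.  89.] F [ 0.3  0.2 -1.1] g 0.283
```

View pics/d_crop.png

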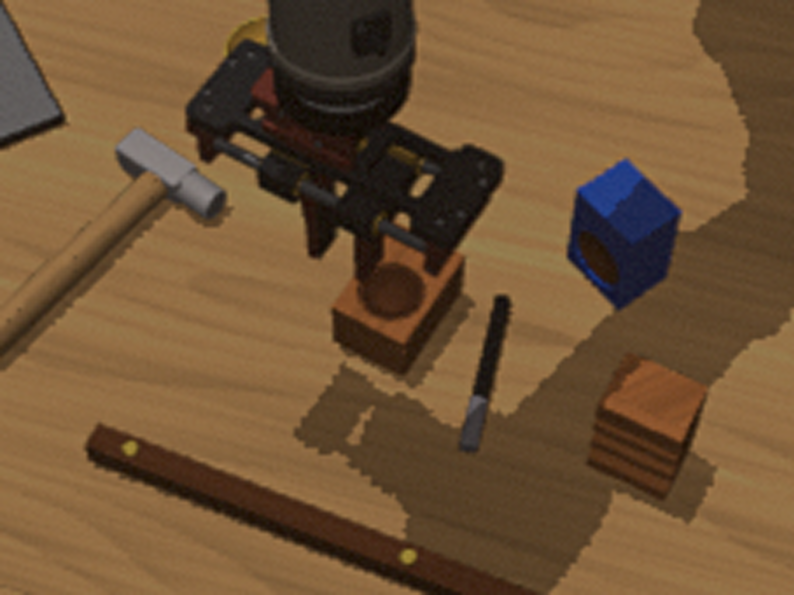

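The block lies on its back, cup up, in the crop at (400,300). Next I'll move behind its head end, staying high, and measure.

>>> jog_arm --increments '[[[1.5,0,0],0],[[4,0,0],0],[[7,0.1,0],0],[[10,0.2,0],0],[[12.5,0.3,0],0],[[14.5,0.3,0],0],[[15.7,0.3,0],0],[[15.7,0.3,0],0]]'

```text
time: 5.57
position: [0.4449, -0.0491, 0.1574]
eef_rot: [-179.9, -0.0, 166.1]
ft_force: [0.8, -0.9, 0.2]
grip_width: 0.281
```

```bash
python3 - <<'E'
from h import *
to([.45,-.05,.02],166)
o=grab("e")
for n in o:
    D=o[n];W=world(D)
    m=(W[...,2]>0.036)&(W[...,2]<0.056)&(W[...,0]>.49)&(W[...,0]<.62)&(W[...,1]>-.16)&(W[...,1]<-.02)
    P=W[m]; print(n,len(P),np.median(P[:,2]),cv2.minAreaRect(P[:,:2].astype(np.float32)*1000))
    m=(W[...,2]>0.006)&(W[...,2]<0.018)&(W[...,0]>.5)&(W[...,0]<.66)&(W[...,1]>-.04)&(W[...,1]<.06)
    P=W[m]; print("pen",n,len(P),P[:,:2].min(0),P[:,:2].max(0))
d=o["top"]
cv2.imwrite("pics/e_crop.png",cv2.resize(d["image"][125:285,170:383],None,fx=3.7,fy=3.7,interpolation=cv2.INTER_CUBIC))
E
```

```text
t 5.57 shift cm [-0.52  0.06 13.74] turn 0.001 at [ 0.4449 -0.0491  0.1574] [-179.9   -0.   166.1] j [-21.  11.  21. 124.  -5.  46.  80.] F [ 0.8 -0.9  0.2] g 0.281
scene 716 0.044387168711587315 ((535.2807006835938, -73.86580657958984), (59.95820236206055, 89.50078582763672), 75.58960723876953)
pen scene 241 [ 0.5035646  -0.03984049] [0.64035103 0.05454256]
top 799 0.04476639999043526 ((535.2705688476562, -76.25433349609375), (57.8765754699707, 84.18983459472656), 76.2102279663086)
pen top 257 [ 0.50431218 -0.01232107] [0.62481593 0.00478062]
```

View pics/e_crop.png

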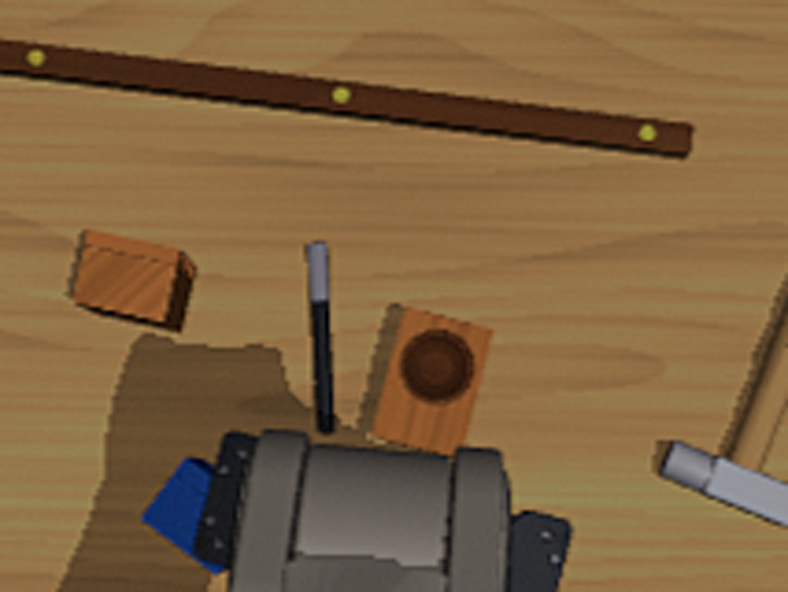

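View pics/e_scene.png

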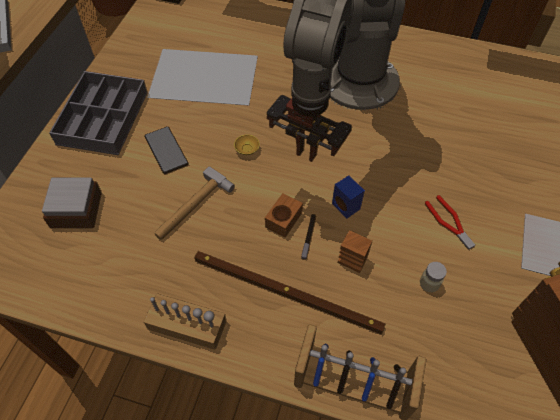

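```bash
python3 - <<'E'
from h import *
s=r.sense(); p=s["position"]; a=np.deg2rad(166.1); tx=np.array([np.cos(a),np.sin(a)]); ty=np.array([np.sin(a),-np.cos(a)])
W=world(dict(np.load("e_scene.npz"))).reshape(-1,3)
q=W[:,:2]-p[:2]; X=q@tx; Y=q@ty; Z=W[:,2]-p[2]
for lo,hi in ((-.1,-.07),(-.07,-.035),(-.035,.035),(.035,.07),(.07,.1)):
    m=(abs(X)<.045)&(Y>lo)&(Y<hi)&(Z>-.01)&(Z<.2); print(lo,hi,m.sum(),np.sort(Z[m])[:5].round(3))
to([.470,-.059,.023],166)
E
```

```text
-0.1 -0.07 254 [0.078 0.08  0.081 0.082 0.082]
-0.07 -0.035 288 [0.086 0.089 0.089 0.09  0.091]
-0.035 0.035 1441 [-0.003 -0.003 -0.001 -0.001 -0.   ]
0.035 0.07 448 [0.073 0.077 0.077 0.08  0.081]
0.07 0.1 345 [0.078 0.079 0.08  0.08  0.082]
t 5.67 shift cm [-2.28 -0.37 13.53] turn 0.001 at [ 0.4484 -0.0496  0.1582] [-179.9    0.2  166.1] j [-21.  11.  21. 124.  -5.  46.  80.] F [ 0.2 -0.3  0.1] g 0.282
```

>>> jog_arm --increments '[[[-1,-0.2,1],0],[[-2.2,-0.4,3],0],[[-2.2,-0.4,5],0],[[-2.2,-0.4,7],0],[[-2.2,-0.4,9],0],[[-2.2,-0.4,11],0],[[-2.2,-0.4,12.5],0],[[-2.2,-0.4,13.2],0],[[-2.2,-0.4,13.4],0],[[-2.2,-0.4,13.4],0]]'

```text
time: 6.5
position: [0.4698, -0.0594, 0.024]
eef_rot: [-179.9, 0.2, 166.0]
ft_force: [-0.4, 0.1, 0.4]
grip_width: 0.281
```

```bash
python3 - <<'E'
from h import *
to([.4848,-.0625,.023],166)
fp=np.array([.7119,-.0117]); fx=np.array([np.cos(np.deg2rad(-6.05)),np.sin(np.deg2rad(-6.05))])
# final: tool yaw 174, distance from face 0.094
s=r.sense()["position"][:2]; print("dist tcp to face",(fp-s)@fx)
E
```

```text
t 6.5 shift cm [-1.53  0.07  0.1 ] turn 0.001 at [ 0.4698 -0.0594  0.024 ] [-179.9    0.2  166. ] j [-14.  27.  16. 126. -15.  29.  90.] F [-0.4  0.1  0.4] g 0.281
dist tcp to face 0.23576492708372407
```

>>> jog_arm --increments '[[[-0.6,0,0],0],[[-1.1,0,0],0],[[-1.4,0,0],0],[[-1.7,0,0],0],[[-2,0,0],0],[[-2.4,0,0],0],[[-2.8,0,0],-0.005],[[-3.3,0,0],-0.01],[[-3.8,0,0],-0.02],[[-4.3,0,0],-0.03],[[-4.8,0,0],-0.04],[[-5.3,0,0],-0.05]]'

```text
time: 7.5
position: [0.5217, -0.0724, 0.0241]
eef_rot: [-179.9, 0.2, 169.0]
ft_force: [-1.0, 0.4, 0.9]
grip_width: 0.284
```

>>> jog_arm --increments '[[[-0.5,0,0],-0.01],[[-1,0,0],-0.02],[[-1.5,0,0],-0.03],[[-2,0.1,0],-0.04],[[-2.5,0.15,0],-0.05],[[-3,0.2,0],-0.06],[[-3.5,0.25,0],-0.07],[[-4,0.3,0],-0.08],[[-4.5,0.35,0],-0.09],[[-4.8,0.4,0],-0.09],[[-4.8,0.4,0],-0.09]]'

```text
time: 8.42
position: [0.5706, -0.0777, 0.0243]
eef_rot: [-179.9, 0.2, 174.1]
ft_force: [-0.5, -0.3, -0.2]
grip_width: 0.279
```

```bash
cat >> h.py <<'E'
fp=np.array([.7119,-.0117]); fx=np.array([np.cos(np.deg2rad(-6.05)),np.sin(np.deg2rad(-6.05))])
def lying(o):
    for n in o:
        W=world(o[n])
        m=(W[...,2]>0.038)&(W[...,2]<0.050)&(W[...,0]>.5)&(W[...,0]<.72)&(W[...,1]>-.18)&(W[...,1]<-.02)
        k,l,st,c=cv2.connectedComponentsWithStats(m.astype(np.uint8)); i=1+np.argmax(st[1:,4])
        P=W[l==i]; b=cv2.minAreaRect(P[:,:2].astype(np.float32)*1000); print(n,st[i,4],b)
        print(" fence dist of corners mm",((fp*1000-cv2.boxPoints(b))@fx).round(1))
E
python3 - <<'E'
from h import *
to([.6,-.09,.023],174)
o=grab("f"); lying(o)
print("tcp-face",(fp-r.sense()["position"][:2])@fx)
d=o["top"]
cv2.imwrite("pics/f_crop.png",cv2.resize(d["image"][125:285,170:383],None,fx=3.7,fy=3.7,interpolation=cv2.INTER_CUBIC))
d=o["scene"]
cv2.imwrite("pics/f_crop2.png",cv2.resize(d["image"][130:300,170:397],None,fx=3.5,fy=3.5,interpolation=cv2.INTER_CUBIC))
E
```

```text
t 8.42 shift cm [-3.05 -0.92  0.14] turn 0.002 at [ 0.5706 -0.0777  0.0243] [-179.9    0.2  174.1] j [ -9.  34.  14. 112. -13.  36.  97.] F [-0.5 -0.3 -0.2] g 0.279
scene 740 ((613.469970703125, -80.26207733154297), (59.10126495361328, 107.1366958618164), 84.21392822265625)
 fence dist of corners mm [144.1  37.   37.2 144.4]
top 3 ((662.361083984375, -106.45622253417969), (0.045433640480041504, 4.92333984375), 9.365065574645996)
 fence dist of corners mm [40.  38.6 38.6 39.9]
tcp-face 0.13427277016563915
```

View pics/f_crop.png

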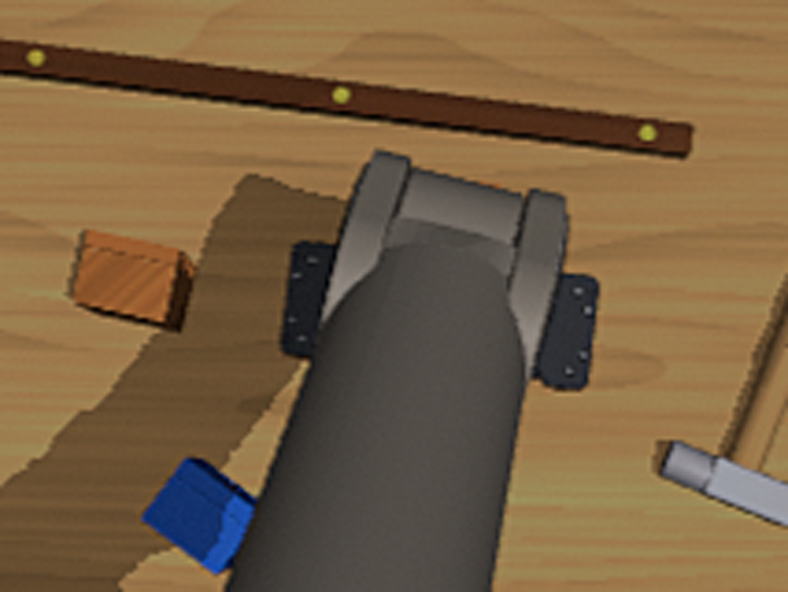

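View pics/f_crop2.png

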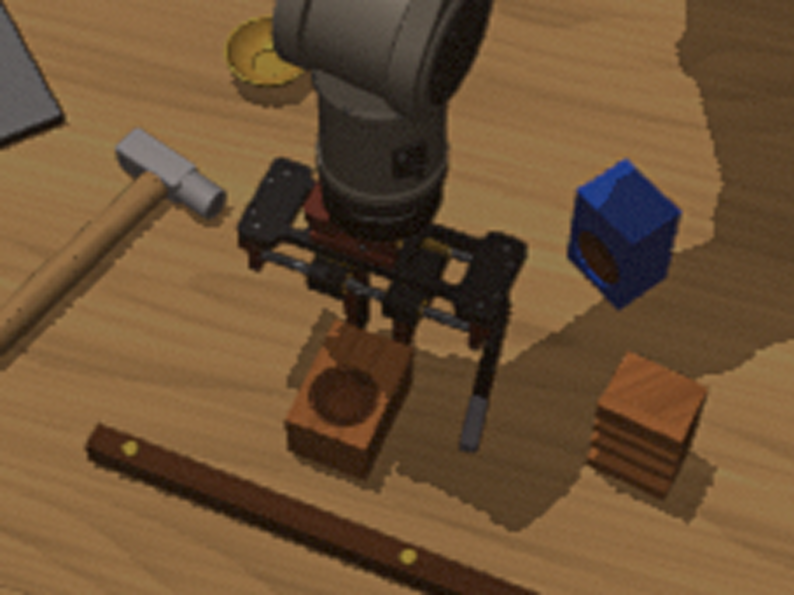

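The block lies cup up at crop (345,400), square to the fence with a gap of 37–40 mm. I'll push on, slowly at the end.

>>> jog_arm --increments '[[[-0.4,0,0],0],[[-0.9,0,0],0],[[-1.4,0,0],0],[[-1.9,0,0],0],[[-2.3,0,0],0],[[-2.7,0,0],0],[[-3,0,0],0],[[-3.2,0,0],0],[[-3.4,0,0],0],[[-3.5,0,0],0],[[-3.6,0,0],0],[[-3.6,0,0],0]]'

```text
time: 9.52
position: [0.6058, -0.0814, 0.0244]
eef_rot: [-179.9, 0.2, 174.1]
ft_force: [-0.3, 0.6, -0.7]
grip_width: 0.283
```

>>> jog_arm --increments '[[[-0.1,0,0],0],[[-0.15,0,0],0],[[-0.2,0,0],0],[[-0.2,0,0],0]]'

```text
time: 9.85
position: [0.6079, -0.0816, 0.0244]
eef_rot: [-179.9, 0.2, 174.1]
ft_force: [-0.7, -0.6, -1.2]
grip_width: 0.279
```

>>> jog_arm --increments '[[[-0.1,0,0],0],[[-0.15,0,0],0],[[-0.2,0,0],0],[[-0.2,0,0],0]]'

```text
time: 10.18
position: [0.6096, -0.0818, 0.0243]
eef_rot: [-179.9, 0.1, 174.1]
ft_force: [-1.8, 0.5, 0.8]
grip_width: 0.28
```

>>> jog_arm --increments '[[[-0.1,0,0],0],[[-0.15,0,0],0],[[-0.15,0,0],0]]'

```text
time: 10.43
position: [0.6096, -0.0818, 0.0241]
eef_rot: [-179.9, -0.0, 174.1]
ft_force: [-5.5, 0.7, 3.7]
grip_width: 0.28
```

>>> jog_arm --increments '[[[-0.15,0,0],0],[[-0.25,0,0],0],[[-0.25,0,0],0]]'

```text
time: 10.68
position: [0.6095, -0.0818, 0.0237]
eef_rot: [-179.9, -0.3, 174.1]
ft_force: [-8.8, 1.4, 6.6]
grip_width: 0.278
```

```bash
python3 - <<'E'
from h import *
to([.6,-.09,.023],174)
o=grab("g"); lying({"scene":o["scene"]})
d=o["scene"]
cv2.imwrite("pics/g_crop2.png",cv2.resize(d["image"][200:320,200:360],None,fx=5,fy=5,interpolation=cv2.INTER_CUBIC))
E
```

```text
t 10.68 shift cm [ 0.86 -0.91  0.07] turn 0.002 at [ 0.6095 -0.0818  0.0237] [-179.9   -0.3  174.1] j [ -9.  37.  14. 106. -13.  39.  97.] F [-8.8  1.4  6.6] g 0.278
scene 763 ((659.755126953125, -85.42784118652344), (59.96038055419922, 90.92757415771484), 84.20977783203125)
 fence dist of corners mm [89.4 -1.5 -1.2 89.7]
```

View pics/g_crop2.png

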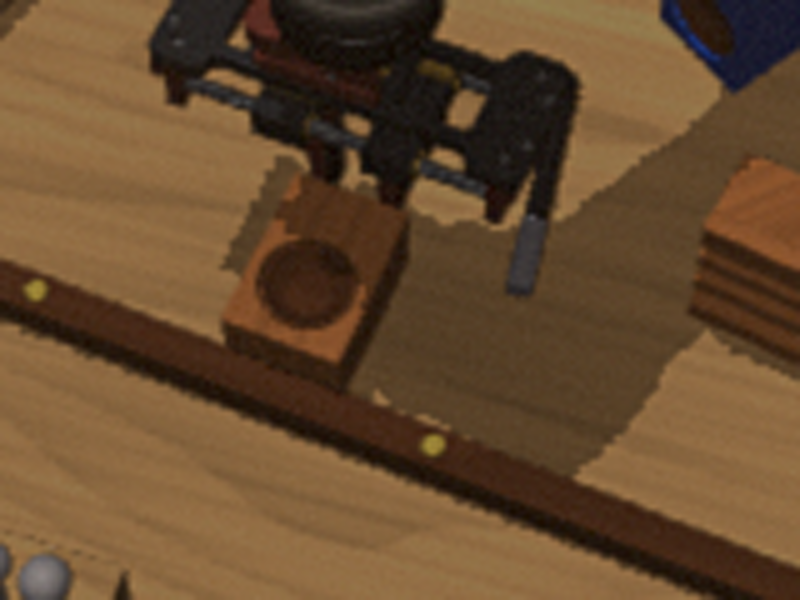

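The foot end is flush along its whole width against the fence, from crop (225,340) to (345,390). Retreating straight back, then up.

>>> jog_arm --increments '[[[0.3,0,0],0],[[0.7,0,0],0],[[1.3,0,0],0],[[2,0,0],0],[[2,0,-1.5],0],[[2,0,-4],0],[[2,0,-7],0],[[2,0,-10],0],[[4,0,-12],0],[[7,0,-13],0],[[10,0,-14],0],[[13,0,-14],0]]'

```text
time: 11.78
position: [0.4808, -0.0683, 0.1661]
eef_rot: [-179.9, -0.1, 174.1]
ft_force: [0.2, -0.3, -0.7]
grip_width: 0.281
```

```bash
python3 - <<'E'
from h import *
to([.6,-.09,.023],174)
o=grab("k"); lying(o)
for n in o:
    D=o[n]; a=np.load(f"a_{n}.npz")["image"]
    cv2.imwrite(f"pics/k_{n}_c.png",cv2.resize(D["image"][120:320,150:400],None,fx=3,fy=3,interpolation=cv2.INTER_CUBIC))
    W=world(D)
    m=(D["z_map"]>0)&(W[...,2]>0.076)&(W[...,2]<0.092)&(W[...,0]>.4)&(W[...,0]<.8)&(W[...,1]<.2)&(W[...,1]>0.02)
    k,l,st,c=cv2.connectedComponentsWithStats(m.astype(np.uint8))
    for i in range(1,k):
        if st[i,4]>150: print(n,cv2.minAreaRect(W[l==i][:,:2].astype(np.float32)*1000))
E
```

```text
t 11.78 shift cm [-12.1   -0.91  14.29] turn 0.001 at [ 0.4808 -0.0683  0.1661] [-1.799e+02 -1.000e-01  1.741e+02] j [-15.  14.  19. 119.  -6.  48.  91.] F [ 0.2 -0.3 -0.7] g 0.281
scene 741 ((661.6978149414062, -85.25294494628906), (59.46345138549805, 87.31085968017578), 84.05071258544922)
 fence dist of corners mm [85.8 -1.5 -1.4 85.9]
top 734 ((661.51806640625, -87.73882293701172), (57.840335845947266, 84.80301666259766), 84.15459442138672)
 fence dist of corners mm [84.4 -0.4 -0.2 84.6]
scene ((450.7626953125, 64.72811126708984), (59.958518981933594, 48.95692443847656), 54.671260833740234)
scene ((595.573486328125, 113.88751220703125), (58.928253173828125, 48.88538360595703), 79.38150787353516)
top ((594.7933959960938, 112.0327377319336), (58.964263916015625, 46.213584899902344), 78.75361633300781)
top ((449.962646484375, 62.32432174682617), (58.008705139160156, 46.339778900146484), 54.96611404418945)
```

View pics/k_scene.png

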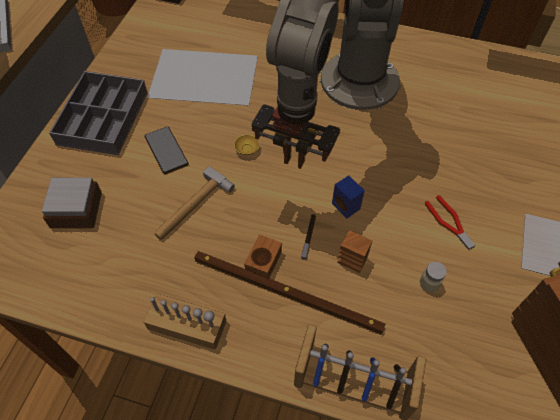

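View pics/k_top_c.png

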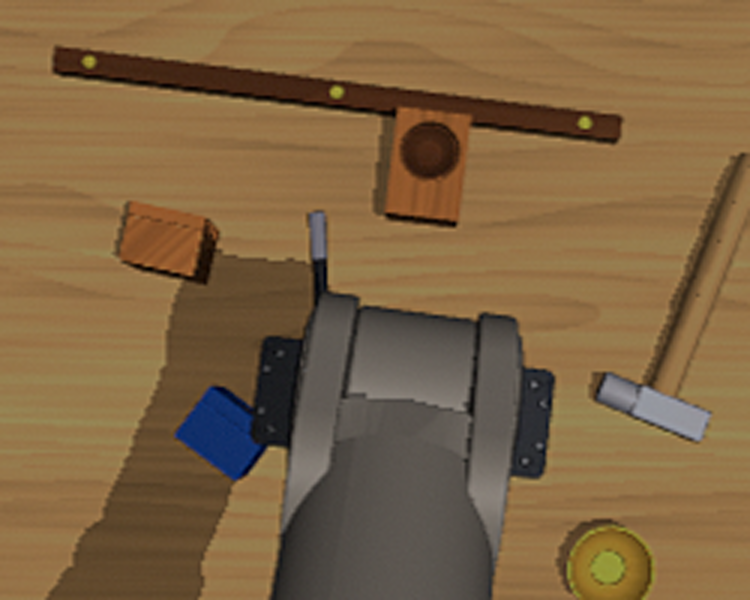

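The block at top crop (430,165) lies cup up and flush against the fence, and the arm is clear of everything. The other things are where they were.

```bash
python3 -c "
from h import *
print(r.job_done())"
```

```text
the job is handed in; nothing more can be done
None
```

The doming block now lies on its back with the cup up, its foot end flush against the fence. I handed the job in at about 12 s. I picked the brown block with the round cup, not the grooved block or the blue look-alike. I tipped it by pushing near the top of its cup face, then pushed its head end with the two fingers while turning it square to the fence.

- **Fit to the fence:** after the arm withdrew, the foot edge was even across its width in both cameras. It lay within 0.5 mm of the fence face in the top view and 1.5 mm in the scene view, which is inside the 2 mm calibration. The angle matches the fence within about 0.2°.
- **Forces:** the highest wrist force I read was about 11 N, when seating the block. Readings came only at the end of each move.
- **Other things:** the grooved and blue blocks measured within about 1 mm of where they started. The one reading that disagreed was the grooved block's angle from the scene camera, which changed by 3°. The top view showed only 0.2°, and nothing went near that block. The pen, dish, mallet, jar, pliers and phone looked unmoved in the last pictures, but I checked them only by eye.

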